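Test the latching stop button of the snap press

ROBOT

A 6-joint arm with a two-finger parallel gripper is mounted at the origin on the work surface. World frame = base frame: x ahead of the robot, y to its left, z up, the work surface at z = 0. Lengths are in m, angles in rad, forces in N, time in s.
With the tool pointing down it reaches from about 0.375 to 0.9 m from the base axis. Payload 3.1 kg.
Tool frame: the origin (TCP) lies on the centre line of the jaws, within the pads' length; the fingertips stand robot.tcp_to_tips ahead of it and the grasp point (between the pads) lies 3 mm ahead of it (robot.tcp_to_tips is the distance from the TCP to the fingertips, in m); z points along the fingers, y is the line along which they close (so a half turn about z gives the same grasp; the last joint's range is limited). The gripper opens to 87 mm and grips with 3 to 60 N. Pads are 19 mm wide; open, the fingers measure 117 mm over their backs; the gripper's body (75 mm by 190 mm) begins 51 mm behind the grasp point.
Start: joints at [-1.329, 0.527, 1.433, -0, 1.181, -0.178], TCP at [0.255, -0.57, 0.245] pointing down, gripper open.
Joint ranges: [-3.08, 3.08], [-0.75, 2.2], [0.22, 2.44], [-1.43, 4.57], [0, 2.65], [-2.85, 2.85]. Speed limits (rad/s): [2.79, 2.79, 3.14, 3.14, 3.14, 3.14].

INTERFACE

Orientations are given as a unit quaternion [x, y, z, w].
In Python, from rig import robot gives the robot as it stands. The module is installed in compiled form; this text tells all that it offers.
- The arm moves only by the shell command python3 -m jog 'ROWS' [FORCE]. ROWS is JSON, one flat list of numbers, 5 for each row, row after row: the finger opening in m, from 0 to 0.087, then the shift along the tool's x, y, z in m, then the turn about the tool's z in units of 10 degrees (1.0 is 10 degrees). In form: [claw, x, y, z, roll, claw, x, y, z, roll, ...]. A call has 1 to 20 rows; each row shifts and turns the commanded pose from where the row before left it, along the tool's axes as they then stand; what a row does not reach is not made up. A row lasts 1/8 s, in which the tool goes at most 62.5 mm and 10.7 degrees, less where a joint would pass 70% of its speed; a pose out of reach is approached as far as the arm can. A call with a gripper value outside its range is refused whole. The fingers move at their own pace and stop on an object; FORCE is the grip in N (left out, the last holds). Time passes only in rows, so rows that do not move let the fingers close. It gives the time, the measured TCP pose, the force, the opening and the grip force at its end, in the units of the state.
- robot.get_obs(): the state, without advancing time (a new reading comes with each control period).
- robot.camera(name): name is "scene" or "top" or "wrist"; returns the picture (480x640x3 uint8, blue, green, red); there is no depth.
- robot.camera_model(name): a dict with "fx", "fy", "cx", "cy" (pixels), "distortion" ([k1, k2, p1, p2, k3] as OpenCV has them; the pictures are not rectified), "R" (3x3) and "t" (3): a world point X has camera coordinates R X + t; the wrist camera has in their place "tool_from_camera" (4x4, takes a point from camera to tool coordinates, whose origin is the TCP and whose axes are the flange's). Camera axes: x right, y down, z forward; pixel columns grow to the right and rows downward; lengths in m; the calibration is good to about 2 mm. A picture is of the moment at which its call begins: read the wrist's pose just before it. camera_model takes no time and is no camera call.
- robot.hand_in(): hands the job in; it is judged then, once.
Trained networks look in the newest picture that a camera, given by its name, has taken for a name from the list of things; names that differ only in an ending like _2 or _b are one class to them, and where a whole thing is asked for, a point or a joint stands for the part that bears it (a point fixed in the world has none). Each returns a list of dicts, best first, with "conf" (0 to 1); they miss things now and then, are a little off and sometimes report something else, mostly with a low value. They report only what shows in the picture. A call takes as long as a camera call.
- robot.look_for(camera, label): "extent" ([centre column, centre row, width, height] in pixels, round what is visible of it).
- robot.outline_of(camera, label): "region" (480x640 bool, what is visible of it) and "extent" ([centre column, centre row, width, height] in pixels, round what is visible of it).
The state is a dict: "time": time; "q": joint angles; "joint_velocities": joint speeds; "joint_torque": joint torques, N m; "position": TCP position; "tool_rot": TCP orientation; "ft_force": force on the tool from outside, world axes, zero at the start; "moment": the same for the moment, N m; "grip_width": finger opening in m; "grip_force": force on a finger pad.
Only numpy, scipy, OpenCV 4.12 (cv2) and the standard library are available. Lean on these libraries where they do the work, as an engineer would, in place of code of your own. Each camera call takes 0.05 s, during which the arm holds its last target. There are 200 camera calls.

TASK

Test the stop button of the costume workshop's snap press: with a fingertip press the big winged mushroom button on the control box all the way in until it latches, and take the finger off so that it is seen to stay in by itself. Then touch its raised wing from one side only and push it round clockwise (seen from above), without pinching it, until the latch lets go, and take the finger away so that the button stands fully out again with its wing sprung back. Leave the small round start button on the same box unpressed, and do not lift or shove the things lying around.

Things in the scene. Friction and masses are not known exactly. Their poses are not given: they have to be found in the camera images.
- panel: Control box fixed to the table: grey case, bare metal top, 150 mm along its x, 210 mm along its y, 70 mm high. Origin at the centre of its underside, z up; its yaw varies. The stop button's axis is vertical, at x 0, y +45 mm in its frame; the small start button is at x 0, y -65 mm. Nothing else is on it.
- wing_left: The +y half of the wing, a straight upright grey rib with a thin white line along its top across the head: 52 mm long (x -26 to +26), 12 mm thick in all (y -6 to +6), standing 16 to 23 mm above the dome. This half's side face is at y +6 mm. Origin on the button's axis, 42 mm below the wing's top; axes as point stop_top.
- wing_right: The -y half of the wing; its side face is at y -6 mm. Origin on the button's axis, 42 mm below the wing's top; axes as point stop_top.
- stop_top (a point): Centre of the top of the stop button's wing, on the button's axis: the place to press straight down. 112 mm above the table when out, 103 mm when latched. z up, x along the wing; at rest its axes are parallel to the box's. The grey mushroom head is 62 mm across; its shallow dome lies 23 mm (rim) to 16 mm (middle) below this point and moves and turns with the wing.
- wing_near (a point): Point in the middle of the wing's thickness, 20 mm from the axis towards the head's -x, 6 mm below the wing's top. Axes as point stop_top. To turn the head clockwise, push here towards the head's +y, on the -y side face (or at the opposite end towards -y, on the +y side face).
- stop_push (a joint): How far the stop button is pressed in, m: 0 = fully out, 0.011 = bottom stop. A spring holds it out: about 3 N to start it, about 5 N at most on the way (more, say 10 N, only once it stands on the bottom stop). Pressed past about 0.0095 it latches and stays at about 0.009 when let go; let go earlier, it springs out again.
- stop_turn (a joint): Turn of the head and wing, rad: 0 = at rest, grows clockwise seen from above, stop at 1.0. A light spring (0.02 N m at rest, 0.04 N m at the stop) turns it back to 0 within about a second when let go. Latched in, the head springs out when turned past about 0.6 (35 degrees); short of that it stays latched. A finger pressing hard on the wing may hold it in by friction until the finger is drawn back.
- start (a joint): How far the start button is pressed, m (0 = out, 0.005 = in). It is a small round grey button, 24 mm across, in a black collar of 40 mm, its top 22 mm above the box top.
- pot: Small amber jar with a white lid, 36 mm across, 55 mm high, standing loose near the box. Origin at the centre of its foot. Not part of the job.
- spool: Wooden thread spool, 36 mm across, 48 mm high, standing loose near the box. Origin at the centre of its foot. Not part of the job.
- ornament: Round silver costume ornament with a red stone, 52 mm across, 16 mm high, lying loose near the box. Origin at the centre of its underside. Not part of the job.
- brush: Brush, 170 mm long, lying loose beyond the box, along its own x. Not part of the job.
- shroud: Fixed black ring round the mushroom head, outer diameter 80 mm, bore 67 mm, standing 14 mm above the box top: it keeps the head from being gripped by its rim. Origin at the centre of its underside, 70 mm above the table.

How it is judged:
On the way, in this order (a step that is already met when the one before it is completed fails the run):
1. the stop button is latched in and stays in with nothing touching it (value of joint stop_push above 0.007 m and contact force between each of the arm, the fingers and stop_turn below 0.1 N), for 0.3 s.
2. the latched button is twisted clockwise while still in (value of joint stop_turn above 0.3 rad and value of joint stop_push above 0.005 m).
3. the latch lets go and the button pops out (value of joint stop_push below 0.002 m), for 0.2 s.
At the end, for the whole second after the job is handed in: The stop button stands out again (pressed in by less than 2 mm), its wing is back within 0.15 rad of its rest direction, the start button is not pressed (value of joint each of stop_push, start below 0.002 m and value of joint stop_turn below 0.15 rad); the robot touches nothing.
It fails at once if the wing is pinched: both of its sides are loaded while it is turned (value of joint stop_turn above 0.1 rad and contact force between the fingers and wing_left above 1 N and contact force between the fingers and wing_right above 1 N).
It fails at once if the start button is pressed (value of joint start above 0.003 m).
It fails at once if a bystander is shoved or lifted by more than 20 mm (distance of any of pot, spool, ornament, brush from where it was at the start of the episode above 0.02 m).
It also fails if it takes over 48 s, if anything falls off the work surface, if the arm or the gripper's body presses on something with over 40 N, if the wrist force passes 120 N, or if a joint passes its speed limit or range.

## Working session

There is one attempt and no reset: what is moved stays moved. The work goes in short steps, Python scripts to look and compute and a shell command to move; the robot and the scene stay as the last step left them, time stands still between calls to the robot, and variables do not carry over. Pictures are saved under pics/ and viewed, at most 10 in all, crops included, and the job is handed in when it is done.

```bash
mkdir -p pics; cat > h.py <<'E'
from rig import robot
import numpy as np, cv2
from scipy.spatial.transform import Rotation as Ro
def ray(name,uv,obs=None):
    m=robot.camera_model(name)
    K=np.array([[m['fx'],0,m['cx']],[0,m['fy'],m['cy']],[0,0,1]])
    p=cv2.undistortPoints(np.array([[uv]],float),K,np.array(m['distortion']))[0,0]
    d=np.array([p[0],p[1],1.])
    if 'R' in m:
        R=np.array(m['R']);t=np.array(m['t']); return -R.T@t,R.T@d
    T=np.array(m['tool_from_camera']);Rt=Ro.from_quat(obs['tool_rot']).as_matrix()
    return Rt@T[:3,3]+obs['position'],Rt@T[:3,:3]@d
def at(name,uv,z,obs=None):
    c,d=ray(name,uv,obs); return c+d*(z-c[2])/d[2]
E
python3 - <<'E'
from h import *
o=robot.get_obs();print(o,robot.tcp_to_tips)
a=robot.camera('top');b=robot.camera('scene')
cv2.imwrite('pics/top.png',a);cv2.imwrite('pics/scene.png',b)
for l,z in [('panel',.07),('stop_top',.09),('start',.09),('pot',.03),('spool',.03),('ornament',.01),('brush',.01),('shroud',.084)]:
    for r in robot.look_for('top',l)[:2]: print(l,r,at('top',r['extent'][:2],z).round(3))
E
```

```text
{'time': 0.0, 'q': array([-1.32848741e+00,  5.28443239e-01,  1.43391797e+00, -1.81316638e-06,
        1.18139823e+00, -1.78486718e-01]), 'joint_velocities': array([ 0.00053612,  0.00021747, -0.00081964, -0.00050633, -0.00024034,
        0.00036725]), 'joint_torque': array([-1.15659745e-04, -4.40040421e+01, -1.76592994e+01,  6.32997626e-02,
        5.81435440e-02, -1.61704470e-04]), 'position': array([ 0.25516882, -0.56977679,  0.24358069]), 'tool_rot': array([ 9.77947263e-01,  2.08849173e-01, -3.54042741e-05, -1.08281368e-03]), 'ft_force': array([1.03806132, 0.64908895, 0.30170368]), 'moment': array([ 0.00285907, -0.02604635, -0.01854124]), 'grip_force': 0.0, 'grip_width': 0.0872270099121386} 0.022
panel {'extent': [330.8, 243.3, 120.2, 103.0], 'conf': 0.77} [0.6   0.043 0.07 ]
panel {'extent': [310.0, 246.8, 28.3, 31.1], 'conf': 0.45} [0.595 0.085 0.07 ]
stop_top {'extent': [248.6, 255.3, 26.6, 28.7], 'conf': 0.75} [0.58  0.206 0.09 ]
stop_top {'extent': [313.9, 246.9, 31.6, 27.6], 'conf': 0.56} [0.59  0.077 0.09 ]
start {'extent': [363.6, 227.7, 12.1, 12.3], 'conf': 0.65} [ 0.624 -0.023  0.09 ]
pot {'extent': [410.4, 223.3, 23.0, 21.5], 'conf': 0.8} [ 0.643 -0.13   0.03 ]
spool {'extent': [365.6, 299.4, 21.3, 18.4], 'conf': 0.7} [ 0.487 -0.023  0.03 ]
spool {'extent': [310.8, 244.8, 30.7, 32.7], 'conf': 0.18} [0.607 0.084 0.03 ]
ornament {'extent': [248.4, 254.9, 26.2, 27.1], 'conf': 0.74} [0.596 0.219 0.01 ]
brush {'extent': [310.8, 183.7, 76.3, 26.7], 'conf': 0.66} [0.75  0.078 0.01 ]
shroud {'extent': [313.2, 242.9, 9.2, 25.5], 'conf': 0.68} [0.599 0.078 0.084]
shroud {'extent': [311.6, 247.1, 41.9, 37.5], 'conf': 0.56} [0.591 0.082 0.084]
```

```bash
python3 - <<'E'
from h import *
a=cv2.imread('pics/top.png')[160:330,220:440];cv2.imwrite('pics/topc.png',cv2.resize(a,None,fx=3.5,fy=3.5,interpolation=cv2.INTER_CUBIC))
E
```

```text
(no output)
```

View pics/topc.png

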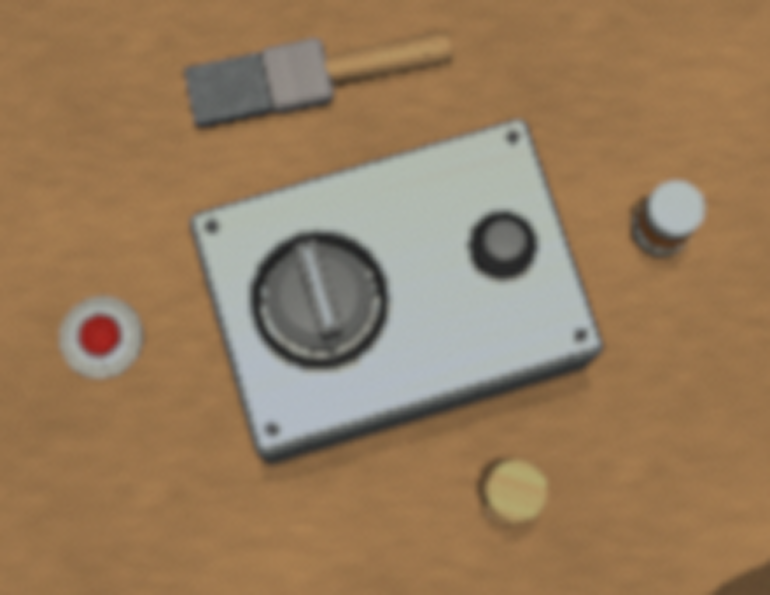

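View pics/scene.png

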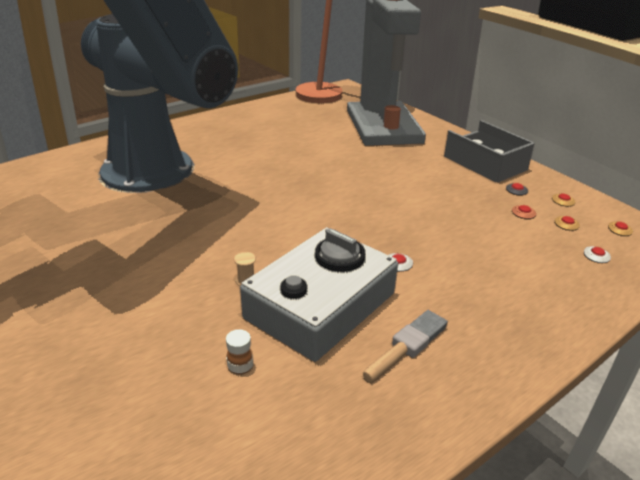

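The top crop shows the box tilted by about 16°. The wing runs from (308,240) to (332,335), the start button is at (503,243), and the box corners are visible. The scene view agrees with this.

```bash
python3 - <<'E'
from h import *
f=lambda u,v,z: at('top',(220+(u+.5)/3.5-.5,160+(v+.5)/3.5-.5),z)
TL,TR,BR,BL=[f(*p,.07) for p in [(193,216),(524,121),(601,347),(263,452)]]
c=(TL+TR+BR+BL)/4
print(c,[np.linalg.norm(x) for x in (TL-TR,BL-BR,TL-BL,TR-BR)])
y=(TL-TR+BL-BR);x=(TL-BL+TR-BR)
print('yaw',np.degrees([np.arctan2(-y[0],y[1]),np.arctan2(x[1],x[0])]))
yaw=(np.arctan2(-y[0],y[1])+np.arctan2(x[1],x[0]))/2
print('axis',c+.045*np.array([-np.sin(yaw),np.cos(yaw),0]))
a,b=f(308,240,.112),f(330,335,.112);print('wing',a,b,(a+b)/2,np.degrees(np.arctan2((a-b)[1],(a-b)[0])))
print('start',f(505,240,.092))
T=Ro.from_quat(robot.get_obs()['tool_rot']).as_matrix();print(T.round(3))
E
```

```text
[0.60589998 0.038865   0.07      ] [np.float64(0.2025345479121888), np.float64(0.20121896768608463), np.float64(0.14364605299622732), np.float64(0.1413880808341043)]
yaw [14.0250511 14.0607795]
axis [0.5949808  0.08252015 0.07      ]
wing [0.62260824 0.0874206  0.112     ] [0.56888955 0.07783    0.112     ] [0.59574889 0.0826253  0.112     ] 10.12258275910604
start [ 0.62193217 -0.02318838  0.092     ]
[[ 0.913  0.408 -0.   ]
 [ 0.408 -0.913  0.   ]
 [ 0.    -0.    -1.   ]]
```

```bash
python3 -c "
from h import *
m=robot.camera_model('wrist');print(np.round(m['tool_from_camera'],3),m['fx'])"
python3 -m jog '[0,0.02,-0.016,0,0, 0,0.04,-0.032,0,0, 0,0.04,-0.032,0,0, 0,0.04,-0.032,0,0, 0,0.04,-0.032,0,0, 0,0.04,-0.032,0,0, 0,0.04,-0.032,0,0, 0,0.04,-0.032,0,0, 0,0.04,-0.032,0,0, 0,0.04,-0.032,0,0, 0,0.04,-0.032,0,0, 0,0.04,-0.032,0,0, 0,0.04,-0.032,0,0, 0,0.04,-0.032,0,0, 0,0.02,-0.016,0,0, 0,0,0,0,1, 0,0,0,0,0]' 20
```

```text
[[-0.001 -0.961 -0.276  0.077]
 [ 1.    -0.002  0.002 -0.   ]
 [-0.002 -0.276  0.961 -0.14 ]
 [ 0.     0.     0.     1.   ]] 428.38243097391916
time: 2.62
position: [0.5835, 0.0677, 0.2445]
tool_rot: [0.992, 0.124, -0.0, 0.0]
ft_force: [0.6, 0.3, -0.8]
grip_width: 0.0003
grip_force: 0.0
```

```bash
python3 - <<'E'
from h import *
o=robot.get_obs();b=robot.camera('wrist')
cv2.imwrite('pics/w1.png',b)
for l,z in [('stop_top',.09),('wing_left',.112),('wing_right',.112),('shroud',.084),('start',.092)]:
    for r in robot.outline_of('wrist',l)[:1]:
        v,u=np.nonzero(r['region']); print(l,r['conf'],r['extent'],at('wrist',r['extent'][:2],z,o).round(4))
E
```

```text
stop_top 0.87 [301.9, 199.1, 86.7, 88.3] [0.5986 0.0828 0.09  ]
wing_left 0.86 [294.9, 202.6, 5.0, 86.5] [0.5996 0.087  0.112 ]
shroud 0.66 [300.1, 195.8, 110.1, 106.1] [0.5994 0.0845 0.084 ]
start 0.79 [457.0, 198.9, 34.7, 33.9] [ 0.6254 -0.0212  0.092 ]
```

View pics/w1.png

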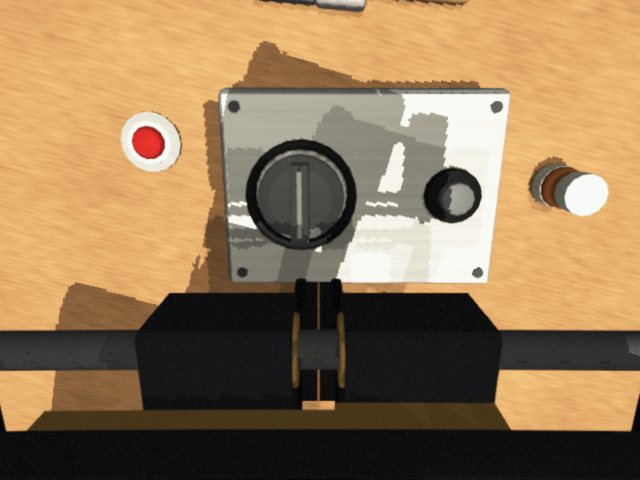

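The wrist view shows the wing line running from (298,170) to (300,238), the head centred near (301,197), and the start button at (455,195).

```bash
python3 - <<'E'
from h import *
o=robot.get_obs();f=lambda u,v,z: at('wrist',(u,v),z,o)
a,b=f(298.5,168,.112),f(300,239,.112);m=(a+b)/2
print('wing',a,b,m,np.linalg.norm(a-b),np.degrees(np.arctan2((a-b)[1],(a-b)[0])))
TL,TR,BR,BL=[f(*p,.07) for p in [(220,90),(508,91),(488,282),(230,282)]]
c=(TL+TR+BR+BL)/4;y=(TL-TR+BL-BR);yaw=np.arctan2(-y[0],y[1])
ax=c+.045*np.array([-np.sin(yaw),np.cos(yaw),0])
print(c,np.degrees(yaw),ax,[np.linalg.norm(x) for x in (TL-TR,BL-BR,TL-BL,TR-BR)])
T=Ro.from_quat(o['tool_rot']).as_matrix();print(o['position'],np.degrees(np.arctan2(T[1,0],T[0,0])))
for p in (m,ax,[.5986,.0835,0]): print('tool shift',T.T@(np.array(p)-o['position']))
E
```

```text
wing [0.62186893 0.08889286 0.112     ] [0.5765165  0.07711631 0.112     ] [0.59919272 0.08300459 0.112     ] 0.04685648445154439 14.55636034200339
[0.61011802 0.04013264 0.07      ] 13.931906366908702 [0.59928343 0.08380886 0.07      ] [np.float64(0.19970298066182612), np.float64(0.20292215331480967), np.float64(0.14310327961116037), np.float64(0.14228625487310936)]
[0.58340582 0.06676915 0.2446505 ] 14.125069409932168
tool shift [ 0.0192662  -0.01189781  0.13265077]
tool shift [ 0.01954872 -0.01265749  0.17465075]
tool shift [ 0.01880769 -0.01252785  0.24465072]
```

```bash
python3 -m jog '[0,0.019,-0.0125,0,0, 0,0,0,0.03,0, 0,0,0,0.03,0, 0,0,0,0.03,0, 0,0,0,0.013,0, 0,0,0,0,0]'
python3 -m jog '[0,0,0,0.004,0, 0,0,0,0.004,0, 0,0,0,0.004,0, 0,0,0,0.003,0, 0,0,0,0.001,0, 0,0,0,0,0]'
```

```text
time: 3.68
position: [0.5985, 0.0838, 0.1409]
tool_rot: [0.992, 0.123, -0.001, -0.0]
ft_force: [-0.1, 0.5, 0.0]
grip_width: 0.0005
grip_force: 0.0
time: 4.42
position: [0.5996, 0.084, 0.1261]
tool_rot: [0.992, 0.123, 0.001, 0.0]
ft_force: [0.2, -1.0, 3.8]
grip_width: 0.0003
grip_force: 2.2
```

Tips are at 0.104, so the button is in by about 8 mm under 3.8 N.

```bash
python3 -m jog '[0,0,0,0.001,0, 0,0,0,0.001,0, 0,0,0,0.001,0, 0,0,0,0.0005,0, 0,0,0,0,0]'
```

```text
time: 5.05
position: [0.5997, 0.0839, 0.1233]
tool_rot: [0.992, 0.123, 0.001, 0.0]
ft_force: [-0.4, 0.5, 10.7]
grip_width: 0.0001
grip_force: 5.3
```

```bash
python3 -m jog '[0,0,0,-0.01,0, 0,0,0,-0.03,0, 0,0,0,-0.04,0, 0,0,0,-0.04,0, 0,-0.019,0.0125,0,0, 0,0,0,0,0, 0,0,0,0,0]'
python3 - <<'E'
from h import *
o=robot.get_obs();b=robot.camera('wrist');a=cv2.imread('pics/w1.png')
k=lambda i:cv2.resize(i[120:270,220:380],None,fx=2.4,fy=2.4,interpolation=cv2.INTER_CUBIC)
cv2.imwrite('pics/w2.png',np.hstack([k(a),k(b)]));print(o['position'])
E
```

```text
time: 5.92
position: [0.5829, 0.0675, 0.241]
tool_rot: [0.992, 0.123, -0.001, -0.0]
ft_force: [-0.4, -0.1, -1.0]
grip_width: 0.0005
grip_force: 0.0
[0.58289969 0.06754646 0.24101034]
```

View pics/w2.png

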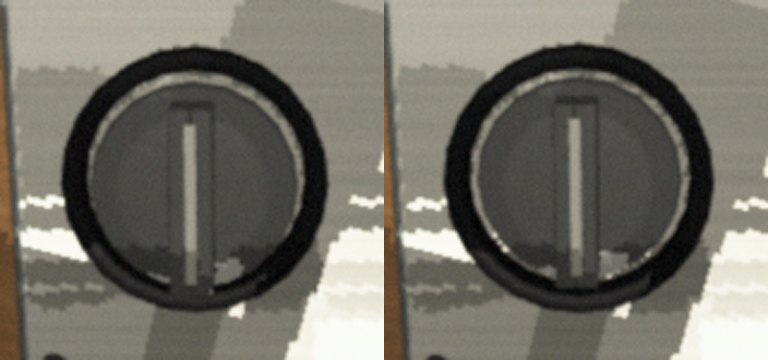

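The head sits visibly deeper in its shroud in the right-hand image, so it is latched. Next I lower beside the −y face at the −x end.

```bash
python3 -m jog '[0,-0.001,0.0165,0,0, 0,0,0,0.03,0, 0,0,0,0.03,0, 0,0,0,0.03,0, 0,0,0,0.024,0, 0,0,0,0.01,0, 0,0,0,0,0, 0,0,0,0,0]'
python3 - <<'E'
from h import *
o=robot.get_obs();b=robot.camera('wrist');cv2.imwrite('pics/w3.png',b);print(o['position'])
T=Ro.from_quat(o['tool_rot']).as_matrix();print('axis in tool',T.T@(np.array([.5994,.0837,.103])-o['position']))
E
```

```text
time: 6.98
position: [0.5874, 0.0507, 0.1189]
tool_rot: [0.992, 0.123, 0.001, 0.0]
ft_force: [0.3, -0.2, 0.5]
grip_width: 0.0004
grip_force: 0.0
[0.58741388 0.05072645 0.11890423]
axis in tool [ 0.0196333  -0.02906861  0.01591905]
```

View pics/w3.png

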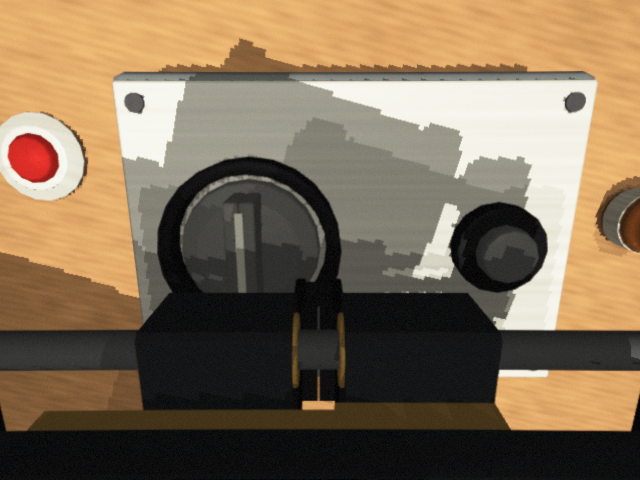

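```bash
python3 -m jog '[0,0,-0.004,0.0015,0, 0,0,-0.004,0,0, 0,0,-0.003,0,0, 0,0,-0.002,0,0, 0,0,0,0,0, 0,0,0,0,0]'
python3 - <<'E'
from h import *
o=robot.get_obs();T=Ro.from_quat(o['tool_rot']).as_matrix();print(o['q'],o['ft_force'],'axis in tool',T.T@(np.array([.5994,.0837,.103])-o['position']))
E
```

```text
time: 7.78
position: [0.5834, 0.0635, 0.1165]
tool_rot: [0.992, 0.123, 0.0, 0.0]
ft_force: [-0.7, -0.3, -0.1]
grip_width: 0.0005
grip_force: 0.0
[-8.17835023e-02  6.48410341e-01  1.63688342e+00 -4.93626711e-05
  8.56267430e-01  1.24277905e+00] [-0.74805188 -0.32019642 -0.09204811] axis in tool [ 0.02043939 -0.0156466   0.01354963]
```

```bash
python3 -m jog '[0,0,-0.001,0,0, 0,0,-0.001,0,0, 0,-0.0013,-0.0018,0,0.5, 0,-0.0013,-0.0018,0,0.5, 0,-0.0013,-0.0018,0,0.5, 0,-0.0013,-0.0018,0,0.5, 0,-0.0013,-0.0018,0,0.5, 0,0,0,0,0]'
python3 - <<'E'
from h import *
o=robot.get_obs();b=robot.camera('wrist');cv2.imwrite('pics/w4.png',b)
T=Ro.from_quat(o['tool_rot']).as_matrix();print(o['q'],o['ft_force'],'axis in tool',T.T@(np.array([.5994,.0837,.103])-o['position']))
E
```

```text
time: 8.78
position: [0.5761, 0.0732, 0.1168]
tool_rot: [0.996, -0.094, 0.0, 0.001]
ft_force: [0.7, -4.0, 1.4]
grip_width: 0.0005
grip_force: 1.8
[-0.06525181  0.64184213  1.65289744 -0.0017071   0.84603053  1.69530368] [ 0.68773007 -3.97489865  1.36497618] axis in tool [ 0.02086856 -0.0146656   0.01380233]
```

View pics/w4.png

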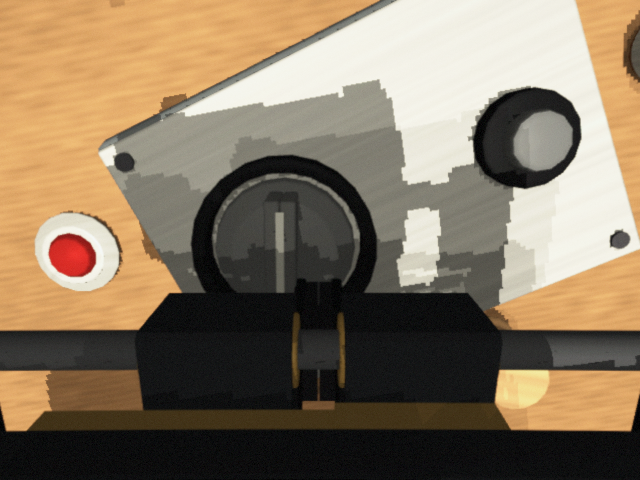

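The wing, line at column 280, has turned about 25° with the tool and the head is still in. I'll keep going past 35°.

```bash
python3 -m jog '[0,-0.0013,-0.0018,0,0.5, 0,-0.0013,-0.0018,0,0.5, 0,-0.0013,-0.0018,0,0.5, 0,-0.0013,-0.0018,0,0.5, 0,0,0,0,0, 0,0,0,0,0]'
```

```text
time: 9.57
position: [0.5727, 0.0822, 0.1166]
tool_rot: [0.964, -0.265, -0.0, 0.0]
ft_force: [-0.5, -4.2, 2.7]
grip_width: 0.0005
grip_force: 2.0
```

```bash
python3 -m jog '[0,0,0.01,0,0, 0,0,0.015,0,0, 0,0,0,-0.03,0, 0,0,0,-0.04,0, 0,0,0,-0.05,0, 0,0,0,0,-1, 0,0,0,0,-1, 0,0,0,0,-1, 0,0,0,0,-1, 0,0,0,0,-0.5, 0,-0.01,0,0,0, 0,-0.01,0,0,0, 0,0,0,0,0, 0,0,0,0,0]'
python3 - <<'E'
from h import *
o=robot.get_obs();b=robot.camera('wrist');a=cv2.imread('pics/w1.png')
k=lambda i:i[100:300,180:580]
cv2.imwrite('pics/w5.png',np.vstack([k(a),k(b)]));print(o['position'],o['ft_force'])
E
```

```text
time: 11.32
position: [0.541, 0.056, 0.2367]
tool_rot: [0.992, 0.123, 0.0, -0.0]
ft_force: [0.5, 0.1, 0.5]
grip_width: 0.0003
grip_force: 0.0
[0.54100055 0.05600007 0.23674459] [0.53421829 0.0668438  0.51362936]
```

View pics/w5.png

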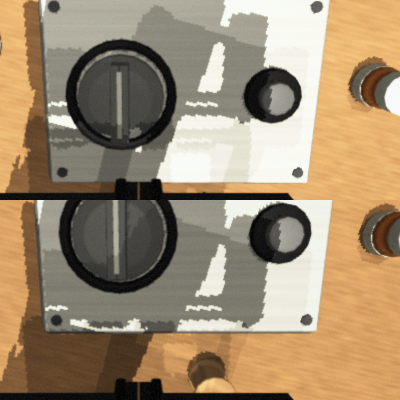

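The wing is back at rest. I'll check the height from the same pose as the first wrist picture.

```bash
python3 -m jog '[0,0.022,0,-0.008,0, 0,0.0215,-0.001,0,0, 0,0,0,0,0, 0,0,0,0,0, 0,0,0,0,0]'
python3 - <<'E'
from h import *
o=robot.get_obs();b=robot.camera('wrist');a=cv2.imread('pics/w1.png')
k=lambda i:cv2.resize(i[120:270,220:380],None,fx=2.4,fy=2.4,interpolation=cv2.INTER_CUBIC)
cv2.imwrite('pics/w6.png',np.hstack([k(a),k(b)]));print(o['position'])
E
```

```text
time: 12.0
position: [0.5818, 0.0676, 0.2443]
tool_rot: [0.992, 0.123, -0.001, -0.0]
ft_force: [0.0, 0.6, 0.2]
grip_width: 0.0008
grip_force: 0.0
[0.58183137 0.06755363 0.24431037]
```

View pics/w6.png

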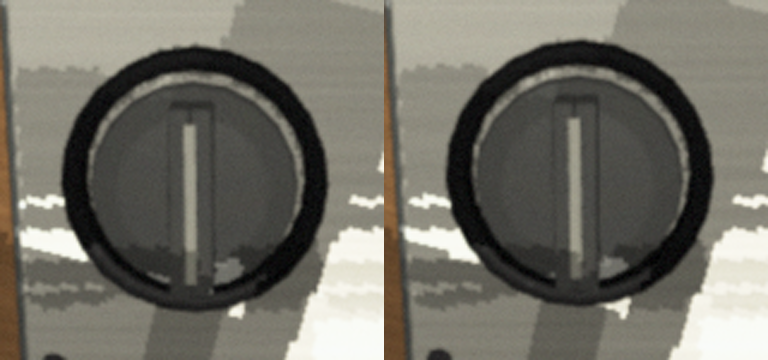

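The parallax matches the first picture: the gap is wide at the top and the wing overlaps the ring at the bottom. The button is fully out and its wing is at rest.

```bash
python3 -c "
from rig import robot
print(robot.hand_in())"
```

```text
the job is handed in; nothing more can be done
None
```

I handed the job in at about 12 s: the stop button latched and stayed in untouched, a push on one side of the wing released it, and the last picture shows it fully out with the wing back at rest; the judge's result was not shown.

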